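# Put the stray grinding wheel on the free post

## Robot

A 7-joint arm with a two-finger parallel gripper is mounted at the origin on the work surface. World frame = base frame: x ahead of the robot, y to its left, z up, the work surface at z = 0. Lengths are in m, angles in rad, forces in N, time in s.
With the tool pointing down it reaches from about 0.4 to 0.85 m from the base axis. Payload 10.4 kg.
Tool frame: the origin (TCP) lies between the finger pads; the fingertips stand 11 mm ahead of it and the grasp point (between the pads) lies 8 mm behind it (r.tcp_to_tips is the distance from the TCP to the fingertips, in m); z points along the fingers, y is the line along which they close (so a half turn about z gives the same grasp; the last joint's range is limited). The gripper opens to 87 mm and grips with 3 to 60 N. Pads are 19 mm wide; open, the fingers measure 117 mm over their backs; the gripper's body (75 mm by 190 mm) begins 51 mm behind the grasp point.
Start: joints at [1.104, 0.332, -0.065, 1.46, 0.022, 1.35, -0.088], TCP at [0.268, -0.564, 0.234] pointing down, gripper open.
Joint ranges: [-2.6, 2.6], [-0.5, 2.12], [-1.47, 1.34], [0.16, 2.42], [-1.27, 4.41], [0.06, 2.06], [-2.6, 2.6]. Speed limits (rad/s): [2.22, 2.22, 2.79, 2.79, 3.14, 3.14, 3.14].

## Interface

Orientations are given as a unit quaternion [x, y, z, w].
In Python, from bench import r gives the robot as it stands. The module is installed in compiled form; this text tells all that it offers.
- The arm moves only by the shell command python3 -m crank 'ROWS' [FORCE]. ROWS is JSON, a list of rows, each an object of numbers: "claw": the closure, from -1 (fully open) to 1 (shut); "dx", "dy", "dz": the shift along the tool's x, y, z each as a share of 3 cm, from -1 to 1; "ax", "ay", "az": the turn, a rotation vector about the tool's x, y, z each as a share of 6 degrees, from -1 to 1. A call has 1 to 8 rows; each row shifts and turns the commanded pose from where the row before left it, along the tool's axes as they then stand; what a row does not reach is not made up. A row lasts 1/12 s, in which the tool goes at most 41.7 mm and 7.16 degrees, less where a joint would pass 70% of its speed; a pose out of reach is approached as far as the arm can. A call with a number of a shift or a turn outside -1 to 1 is refused whole. A call with a gripper value outside its range is refused whole. The fingers move at their own pace and stop on an object; FORCE is the grip in N (left out, the last holds). Time passes only in rows, so rows that do not move let the fingers close. It gives the time, the measured TCP pose, the force, the opening and the grip force at its end, in the units of the state.
- r.read_state(): the state, without advancing time (a new reading comes with each control period).
- r.camera(name): name is "scene" or "top"; returns a dict with "color" (480x640x3 uint8, red, green, blue), "mtx" (3x3 intrinsics, pixels), "R" (3x3) and "t" (3): a world point X has camera coordinates R X + t. Camera axes: x right, y down, z forward; pixel columns grow to the right and rows downward; lengths in m; the calibration is good to about 2 mm. A picture is of the moment at which its call begins. There is no depth.
- r.close_job(): hands the job in; it is judged then, once.
The state is a dict: "time": time; "joint_positions": joint angles; "joint_vel": joint speeds; "joint_torque": joint torques, N m; "ee_pos": TCP position; "eef_rot": TCP orientation; "ft_force": force on the tool from outside, world axes, zero at the start; "torque": the same for the moment, N m; "width": finger opening in m; "grip_force": force on a finger pad.
Only numpy, scipy, OpenCV 4.12 (cv2) and the standard library are available. Lean on these libraries where they do the work, as an engineer would, in place of code of your own. Each camera call takes 0.05 s, during which the arm holds its last target. There are 200 camera calls.

## Task

One of the three posts of the wheel stand is free. Take the loose grinding wheel from the bench, the one just like the two wheels already on the stand, and lower it over the free post until it lies flat on the stand's base. Such wheels crack, so set it down rather than drop it, and leave the two stored wheels on their posts.

Things in the scene. Friction and masses are not known exactly. Their poses are not given: they have to be found in the camera images.
- stand: fixed dark steel wheel stand: a base plate 90 (x) x 310 (y) x 12 mm high carrying three identical upright bare steel posts in a row, 8 mm in diameter, rising 45 mm above the plate's top (57 mm above the bench) with a slightly tapered tip. Origin at the centre of the plate's underside, on the bench; z up. The posts stand at x = 0 and y = -115, 0 and +115 mm in its frame. Two posts carry a wheel, one (any of the three) is free
- wheel: the loose grinding wheel, lying flat on the bench: a grey-brown thick stone ring, 60 mm outside diameter, 26 mm through bore, 32 mm high, about 0.16 kg. Origin at the centre of its underside; z is the bore's axis, up. Two other pieces of the same stone lie near it and are not wanted: a solid round stone (60 mm across, 32 mm high, no bore) and a flat thin ring (68 mm across, 10 mm high)
- stored_a: one of the two wheels already on the stand, the same as the loose one in shape and size; origin at the centre of its underside, which rests on the base plate's top; it sits within about 10 mm of its post's axis
- stored_b: the other wheel already on the stand, the same as stored_a
Things that resemble listed ones, but are neither listed nor needed, are in the scene too. Leave any purple or red look-alike of the wheel alone.

How it is judged:
By the outcome, as a careful person would: the job done as asked, in the order asked, and still so for the second after the job is handed in, with the robot touching nothing.
It also fails if it takes over 38 s, if anything falls off the work surface, if the arm or the gripper's body presses on something with over 40 N, if the wrist force passes 120 N, or if a joint passes its speed limit or range.

## Working session

There is one attempt and no reset: what is moved stays moved. The work goes in short steps, Python scripts to look and compute and a shell command to move; the robot and the scene stay as the last step left them, time stands still between calls to the robot, and variables do not carry over. Pictures are saved under pics/ and viewed, at most 10 in all, crops included, and the job is handed in when it is done.

```bash
mkdir -p pics; cat > h.py <<'E'
import numpy as np, cv2
from bench import r
def snap(n,f):
    c=r.camera(n); cv2.imwrite(f'pics/{f}.png',c['color'][:,:,::-1]); np.savez(f'{n}.npz',**c); return c
def ray(c,uv,z):
    K,R,t=c['mtx'],c['R'],c['t']; o=-R.T@t
    d=R.T@np.linalg.solve(K,[uv[0],uv[1],1.]); return o+d*(z-o[2])/d[2]
def proj(c,X):
    p=c['mtx']@(c['R']@np.array(X)+c['t']); return p[:2]/p[2]
E
python3 - <<'E'
from h import *
for n in('top','scene'):
    c=snap(n,n+'0'); print(n,c['mtx'].round(1).tolist(),(-c['R'].T@c['t']).round(3),c['R'].round(2).tolist())
s=r.read_state(); print({k:np.round(v,3).tolist() for k,v in s.items()})
E
```

```text
top [[548.5, 0.0, 324.2], [0.0, 548.5, 240.4], [0.0, 0.0, 1.0]] [ 0.43  -0.024  0.84 ] [[-0.02, -1.0, -0.03], [-1.0, 0.03, -0.07], [0.07, 0.03, -1.0]]
scene [[495.5, 0.0, 320.1], [0.0, 495.5, 238.8], [0.0, 0.0, 1.0]] [0.734 0.222 0.601] [[-0.77, 0.64, 0.01], [0.54, 0.66, -0.53], [-0.35, -0.4, -0.85]]
{'time': 0.1, 'joint_positions': [1.104, 0.333, -0.065, 1.461, 0.022, 1.35, -0.088], 'joint_vel': [-0.001, -0.004, 0.0, -0.002, 0.0, -0.001, 0.002], 'joint_torque': [0.001, -62.454, 0.025, -39.072, -0.061, 0.037, -0.0], 'ee_pos': [0.268, -0.564, 0.233], 'eef_rot': [0.975, 0.22, -0.0, -0.001], 'ft_force': [0.429, 0.192, 0.762], 'torque': [0.068, 0.0, 0.006], 'grip_force': 0.0, 'width': 0.087}
```

View pics/top0.png

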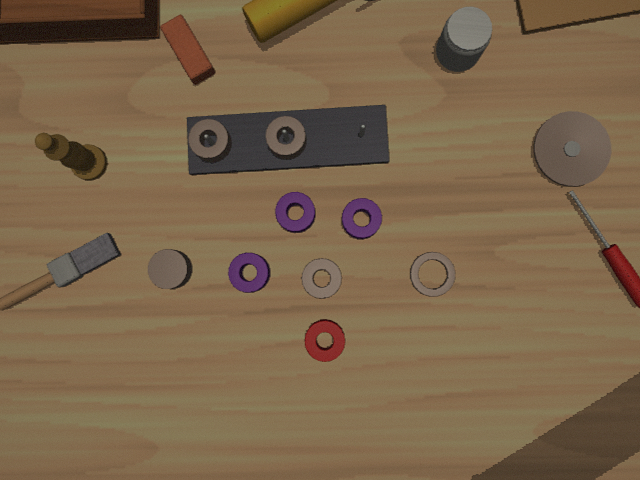

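View pics/scene0.png

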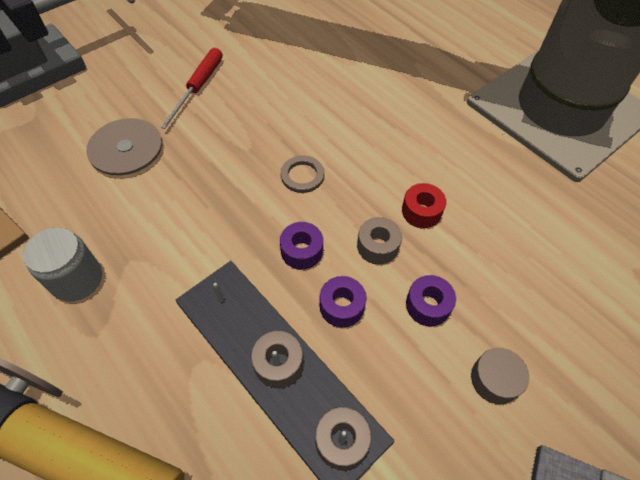

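The top view shows three grey-brown candidates: a solid round stone at (169,269), a ring at (322,278) and a wide thin ring at (433,274). The ring at (322,278) fits the loose wheel, being thick with a small bore. The three purple rings and the red one are look-alikes. The free post's tip is near (363,127), at the right end of the stand.

```bash
python3 - <<'E'
from h import *
T=dict(np.load('top.npz'));S=dict(np.load('scene.npz'))
def bore(c,box,z,name,sat=75):
    x0,y0,x1,y1=box; hsv=cv2.cvtColor(c['color'],cv2.COLOR_RGB2HSV)[y0:y1,x0:x1]
    m=((hsv[...,1]<sat)&(hsv[...,2]>85)).astype(np.uint8)
    cs,h=cv2.findContours(m,cv2.RETR_CCOMP,cv2.CHAIN_APPROX_NONE)
    for k,q in enumerate(cs):
        if cv2.contourArea(q)<60: continue
        P=np.array([ray(c,p[0]+[x0,y0],z) for p in q])[:,:2]
        (cx,cy),rad=cv2.minEnclosingCircle(P.astype(np.float32)); e=cv2.fitEllipse(q)
        print(name,'hole' if h[0][k][3]>=0 else 'outer',np.round([cx,cy,2*rad],4),'px',np.add(e[0],[x0,y0]).round(1),np.round(e[1],1))
bore(T,(295,250,350,306),.032,'wheelT'); bore(S,(350,210,410,270),.032,'wheelS')
bore(T,(400,245,465,305),.010,'thin'); bore(T,(140,240,200,300),.032,'solid')
bore(T,(183,112,235,165),.044,'storA'); bore(T,(260,110,312,162),.044,'storB')
g=cv2.cvtColor(T['color'],cv2.COLOR_RGB2HSV)
m=cv2.morphologyEx(((g[...,2]<85)).astype(np.uint8),cv2.MORPH_OPEN,np.ones((5,5)))
cs,_=cv2.findContours(m[95:185,170:400].copy(),cv2.RETR_EXTERNAL,cv2.CHAIN_APPROX_NONE)
q=max(cs,key=cv2.contourArea)+[170,95]; b=cv2.boxPoints(cv2.minAreaRect(q))
B=np.array([ray(T,p,.012) for p in b]);print('plate',B.round(4).tolist(),[np.linalg.norm(B[i]-B[i-1]).round(4) for i in range(4)])
a=cv2.resize(T['color'][245:310,290:355],(390,390),interpolation=cv2.INTER_CUBIC)
a2=cv2.resize(T['color'][100:165,330:395],(390,390),interpolation=cv2.INTER_CUBIC)
cv2.imwrite('pics/crop1.png',np.hstack([a,a2])[:,:,::-1])
a=cv2.resize(S['color'][205:275,345:415],(390,390),interpolation=cv2.INTER_CUBIC)
a2=cv2.resize(S['color'][260:320,190:250],(390,390),interpolation=cv2.INTER_CUBIC)
cv2.imwrite('pics/crop2.png',np.hstack([a,a2])[:,:,::-1])
E
```

```text
wheelT outer [0.4343 0.0025 0.0586] px [321.1 277.9] [38.5 38.8]
wheelT hole [0.4343 0.0024 0.0303] px [321.2 277.9] [19.  19.7]
wheelS outer [0.434  0.0034 0.0589] px [379.8 235.3] [35.1 42. ]
wheelS hole [0.4341 0.0031 0.0296] px [379.8 234.9] [17.3 19.9]
thin outer [ 0.4365 -0.1642  0.0662] px [432.5 273.8] [42.8 43.4]
thin hole [ 0.4364 -0.1638  0.0492] px [432.6 273.8] [30.7 31.3]
solid outer [0.4537 0.2314 0.0589] px [167.  268.5] [37.8 38.8]
storA outer [0.6453 0.1658 0.0586] px [207.7 137.9] [37.5 38.4]
storA hole [0.6452 0.1661 0.0301] px [207.6 138. ] [18.4 19.2]
storB outer [0.6462 0.0507 0.0587] px [285. 135.] [37.9 38.4]
storB hole [0.6467 0.0506 0.0308] px [285.1 134.9] [18.8 19.3]
plate [[0.6888, 0.2083, 0.012], [0.6981, -0.1016, 0.012], [0.6067, -0.1041, 0.012], [0.5967, 0.2032, 0.012]] [np.float64(0.0922), np.float64(0.31), np.float64(0.0914), np.float64(0.3075)]
```

View pics/crop1.png

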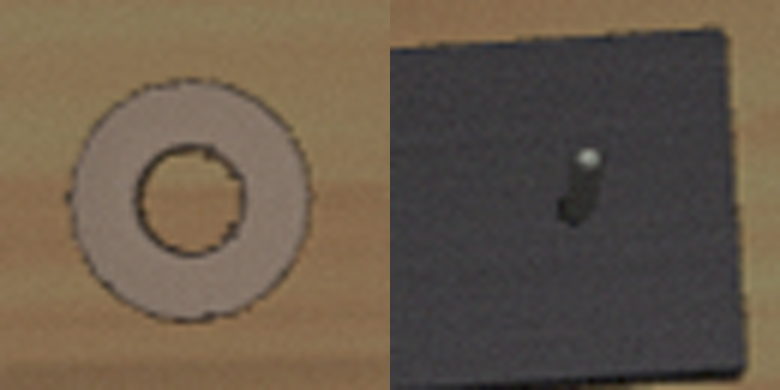

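View pics/crop2.png

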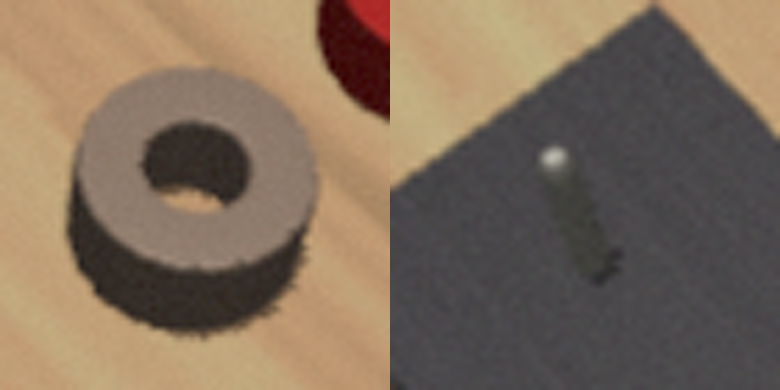

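Crop 1 confirms the ring at top (322,278): a thick wall round a small bore. It measures 59 mm outside with a bore of about 28 mm, and the two views agree within 1 mm at z=32 mm, so this is the loose wheel. The post tip is at top (363.3,126.3) and scene (215.4,284.6). Next I'll triangulate the post and turn the tool so the fingers close along world y, where both sites have the most room.

```bash
cat >> h.py <<'E'
from scipy.spatial.transform import Rotation as Ro
def todo(x,y,z,yaw=0):
    s=r.read_state(); R=Ro.from_quat(s['eef_rot']); G=Ro.from_euler('zx',[yaw,180],degrees=True)
    print('pos',np.round(s['ee_pos'],4),'shift units',np.round(R.inv().apply(np.array([x,y,z])-s['ee_pos'])/.03,2),'turn units',np.round(np.degrees((R.inv()*G).as_rotvec())/6,2),
     'F',np.round(s['ft_force'],1),'w',round(s['width'],4),'g',round(s['grip_force'],1),'t',round(s['time'],2),'q',np.round(s['joint_positions'],2))
E
python3 - <<'E'
from h import *
T=dict(np.load('top.npz'));S=dict(np.load('scene.npz'))
a,b=(363.3,126.3),(215.4,284.6)
P=[c['mtx']@np.c_[c['R'],c['t']] for c in(T,S)]
X=cv2.triangulatePoints(P[0],P[1],np.array(a),np.array(b)).ravel();print('post tri',(X[:3]/X[3]).round(4),ray(T,a,.057).round(4),ray(S,b,.057).round(4))
todo(.434,.003,.15)
E
python3 -m crank '[{"az":0.85},{"az":0.85},{"az":0.85},{"az":0.85},{"az":0.85}]'
python3 -c "from h import *;todo(.434,.003,.15)"
```

```text
post tri [ 0.652  -0.0642  0.055 ] [ 0.6519 -0.0646  0.057 ] [ 0.6517 -0.0626  0.057 ]
pos [ 0.2682 -0.5642  0.2328] shift units [ 13.11 -14.7    2.78] turn units [-0.01  0.    4.24] F [0.4 0.2 0.8] w 0.0868 g 0.0 t 0.1 q [ 1.1   0.33 -0.06  1.46  0.02  1.35 -0.09]
pos [ 0.2682 -0.5642  0.2328] shift units [ 13.11 -14.7    2.78] turn units [-0.01  0.    4.24] F [0.4 0.2 0.8] w 0.0868 g 0.0 t 0.1 q [ 1.1   0.33 -0.06  1.46  0.02  1.35 -0.09]invalid input at $[0]: expected keys claw, dx, dy, dz, ax, ay, az
```

The post tip comes out at (0.652,-0.064), z about 56 mm, and it matches the position worked out from the plate. The move was refused because every row needs all the keys.

```bash
python3 -m crank '[{"claw":-1,"dx":0,"dy":0,"dz":0,"ax":0,"ay":0,"az":0.85},{"claw":-1,"dx":0,"dy":0,"dz":0,"ax":0,"ay":0,"az":0.85},{"claw":-1,"dx":0,"dy":0,"dz":0,"ax":0,"ay":0,"az":0.85},{"claw":-1,"dx":0,"dy":0,"dz":0,"ax":0,"ay":0,"az":0.85},{"claw":-1,"dx":0,"dy":0,"dz":0,"ax":0,"ay":0,"az":0.85},{"claw":-1,"dx":0,"dy":0,"dz":0,"ax":0,"ay":0,"az":0}]' 30
python3 -c "from h import *;todo(.434,.003,.15)"
```

```text
time: 0.6
ee_pos: [0.2683, -0.5643, 0.2331]
eef_rot: [1.0, -0.003, -0.0, -0.0]
ft_force: [-0.1, 1.0, -0.7]
width: 0.0875
grip_force: 0.0
pos [ 0.2683 -0.5643  0.2331] shift units [  5.42 -18.94   2.78] turn units [-0.01  0.   -0.05] F [-0.1  1.  -0.7] w 0.0875 g 0.0 t 0.6 q [ 1.06  0.33 -0.    1.46  0.    1.35 -0.52]
```

```bash
python3 -m crank '[{"claw":-1,"dx":0.27,"dy":-0.95,"dz":0,"ax":0,"ay":0,"az":0},{"claw":-1,"dx":0.27,"dy":-0.95,"dz":0,"ax":0,"ay":0,"az":0},{"claw":-1,"dx":0.27,"dy":-0.95,"dz":0,"ax":0,"ay":0,"az":0},{"claw":-1,"dx":0.27,"dy":-0.95,"dz":0,"ax":0,"ay":0,"az":0},{"claw":-1,"dx":0.27,"dy":-0.95,"dz":0,"ax":0,"ay":0,"az":0},{"claw":-1,"dx":0.27,"dy":-0.95,"dz":0,"ax":0,"ay":0,"az":0},{"claw":-1,"dx":0.27,"dy":-0.95,"dz":0,"ax":0,"ay":0,"az":0},{"claw":-1,"dx":0.27,"dy":-0.95,"dz":0,"ax":0,"ay":0,"az":0}]'
python3 -m crank '[{"claw":-1,"dx":0.27,"dy":-0.95,"dz":0,"ax":0,"ay":0,"az":0},{"claw":-1,"dx":0.27,"dy":-0.95,"dz":0,"ax":0,"ay":0,"az":0},{"claw":-1,"dx":0.27,"dy":-0.95,"dz":0,"ax":0,"ay":0,"az":0},{"claw":-1,"dx":0.27,"dy":-0.95,"dz":0,"ax":0,"ay":0,"az":0},{"claw":-1,"dx":0.27,"dy":-0.95,"dz":0,"ax":0,"ay":0,"az":0},{"claw":-1,"dx":0.27,"dy":-0.95,"dz":0,"ax":0,"ay":0,"az":0},{"claw":-1,"dx":0.27,"dy":-0.95,"dz":0,"ax":0,"ay":0,"az":0},{"claw":-1,"dx":0,"dy":0,"dz":0,"ax":0,"ay":0,"az":0}]' >/dev/null
python3 -c "from h import *;todo(.434,.003,.06)"
```

```text
time: 1.27
ee_pos: [0.3335, -0.3351, 0.2334]
eef_rot: [1.0, 0.001, -0.0, 0.0]
ft_force: [0.3, 0.3, 1.1]
width: 0.0873
grip_force: 0.0
pos [ 0.3918 -0.1319  0.2338] shift units [ 1.44 -4.48  5.79] turn units [-0.   -0.01  0.08] F [ 0.2  0.6 -0.2] w 0.0868 g 0.0 t 1.93 q [ 0.66 -0.13 -0.41  1.95 -0.05  1.3  -1.29]
```

```bash
python3 -m crank '[{"claw":-1,"dx":0.29,"dy":-0.9,"dz":0.5,"ax":0,"ay":0,"az":0.08},{"claw":-1,"dx":0.29,"dy":-0.9,"dz":0.5,"ax":0,"ay":0,"az":0},{"claw":-1,"dx":0.29,"dy":-0.9,"dz":0.5,"ax":0,"ay":0,"az":0},{"claw":-1,"dx":0.29,"dy":-0.9,"dz":0.5,"ax":0,"ay":0,"az":0},{"claw":-1,"dx":0.29,"dy":-0.9,"dz":0.5,"ax":0,"ay":0,"az":0},{"claw":-1,"dx":0,"dy":0,"dz":0.8,"ax":0,"ay":0,"az":0},{"claw":-1,"dx":0,"dy":0,"dz":0.8,"ax":0,"ay":0,"az":0},{"claw":-1,"dx":0,"dy":0,"dz":0,"ax":0,"ay":0,"az":0}]'
python3 - <<'E'
from h import *
todo(.434,.003,.06); c=snap('scene','pre'); cv2.imwrite('pics/pre.png',cv2.resize(c['color'][100:340,220:540],(640,480))[:,:,::-1])
E
```

```text
time: 2.6
ee_pos: [0.4323, -0.0023, 0.1068]
eef_rot: [1.0, -0.003, -0.003, -0.0]
ft_force: [-1.7, 0.0, -0.0]
width: 0.087
grip_force: 0.0
pos [ 0.4323 -0.0023  0.1068] shift units [ 0.06 -0.18  1.56] turn units [-0.01  0.06 -0.06] F [-1.7  0.  -0. ] w 0.087 g 0.0 t 2.6 q [ 0.5   0.07 -0.61  2.06  0.05  1.03 -1.71]
```

View pics/pre.png

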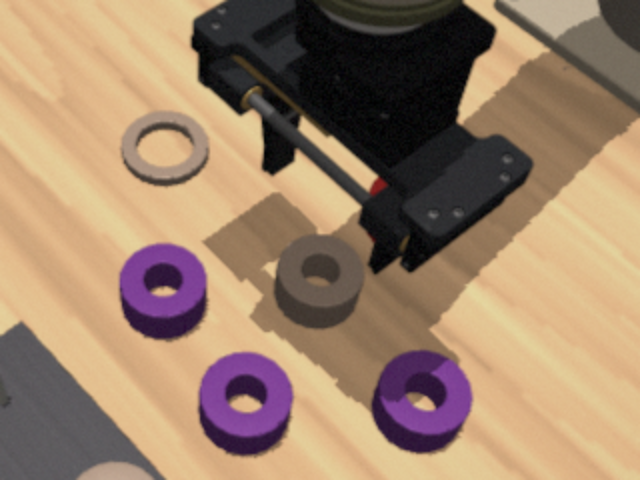

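The open gripper is above the wheel (crop 320,280), and the fingers straddle it clear of its neighbours. Descending now.

```bash
python3 -m crank '[{"claw":-1,"dx":0.06,"dy":-0.18,"dz":0,"ax":0,"ay":0.06,"az":-0.06},{"claw":-1,"dx":0,"dy":0,"dz":0.8,"ax":0,"ay":0,"az":0},{"claw":-1,"dx":0,"dy":0,"dz":0.8,"ax":0,"ay":0,"az":0},{"claw":-1,"dx":0,"dy":0,"dz":0.5,"ax":0,"ay":0,"az":0},{"claw":-1,"dx":0,"dy":0,"dz":0.3,"ax":0,"ay":0,"az":0},{"claw":-1,"dx":0,"dy":0,"dz":0,"ax":0,"ay":0,"az":0},{"claw":-1,"dx":0,"dy":0,"dz":0,"ax":0,"ay":0,"az":0}]' 30
python3 -c "from h import *;todo(.434,.003,.016)"
```

```text
time: 3.23
ee_pos: [0.4381, 0.0029, 0.0397]
eef_rot: [1.0, -0.002, 0.004, 0.0]
ft_force: [-0.3, -0.7, -0.3]
width: 0.0869
grip_force: 0.0
pos [0.4381 0.0029 0.0397] shift units [-0.14 -0.    0.79] turn units [ 0.   -0.07 -0.03] F [-0.3 -0.7 -0.3] w 0.0869 g 0.0 t 3.23 q [ 0.46  0.19 -0.61  2.12  0.15  0.86 -1.8 ]
```

```bash
python3 -m crank '[{"claw":-1,"dx":-0.14,"dy":0,"dz":0.4,"ax":0,"ay":-0.07,"az":0},{"claw":-1,"dx":0,"dy":0,"dz":0.4,"ax":0,"ay":0,"az":0},{"claw":-1,"dx":0,"dy":0,"dz":0,"ax":0,"ay":0,"az":0},{"claw":-1,"dx":0,"dy":0,"dz":0,"ax":0,"ay":0,"az":0}]' 30
python3 -c "from h import *;todo(.434,.003,.016)"
```

```text
time: 3.57
ee_pos: [0.4331, 0.0029, 0.0147]
eef_rot: [1.0, -0.002, -0.001, 0.0]
ft_force: [0.1, -0.0, -0.8]
width: 0.0872
grip_force: 0.0
pos [0.4331 0.0029 0.0147] shift units [ 0.03 -0.   -0.04] turn units [ 0.    0.01 -0.03] F [ 0.1 -0.  -0.8] w 0.0872 g 0.0 t 3.57 q [ 0.45  0.24 -0.6   2.14  0.18  0.82 -1.83]
```

```bash
python3 -m crank '[{"claw":1,"dx":0,"dy":0,"dz":0,"ax":0,"ay":0,"az":0},{"claw":1,"dx":0,"dy":0,"dz":0,"ax":0,"ay":0,"az":0},{"claw":1,"dx":0,"dy":0,"dz":0,"ax":0,"ay":0,"az":0},{"claw":1,"dx":0,"dy":0,"dz":0,"ax":0,"ay":0,"az":0},{"claw":1,"dx":0,"dy":0,"dz":0,"ax":0,"ay":0,"az":0},{"claw":1,"dx":0,"dy":0,"dz":0,"ax":0,"ay":0,"az":0},{"claw":1,"dx":0,"dy":0,"dz":0,"ax":0,"ay":0,"az":0},{"claw":1,"dx":0,"dy":0,"dz":0,"ax":0,"ay":0,"az":0}]' 25
python3 -c "from h import *;todo(.434,.003,.12)"
```

```text
time: 4.23
ee_pos: [0.4333, 0.0027, 0.0147]
eef_rot: [1.0, -0.002, -0.0, 0.0]
ft_force: [-0.9, -1.6, 5.5]
width: 0.0583
grip_force: 25.0
pos [0.4333 0.0027 0.0147] shift units [ 0.02 -0.01 -3.51] turn units [ 0.    0.01 -0.03] F [-0.9 -1.6  5.5] w 0.0583 g 25.0 t 4.23 q [ 0.45  0.24 -0.6   2.14  0.18  0.82 -1.83]
```

```bash
python3 -m crank '[{"claw":1,"dx":0,"dy":0,"dz":-0.3,"ax":0,"ay":0,"az":0},{"claw":1,"dx":0,"dy":0,"dz":-0.6,"ax":0,"ay":0,"az":0},{"claw":1,"dx":0,"dy":0,"dz":-0.9,"ax":0,"ay":0,"az":0},{"claw":1,"dx":0,"dy":0,"dz":-0.9,"ax":0,"ay":0,"az":0},{"claw":1,"dx":0,"dy":0,"dz":-0.9,"ax":0,"ay":0,"az":0},{"claw":1,"dx":0,"dy":0,"dz":0,"ax":0,"ay":0,"az":0},{"claw":1,"dx":0,"dy":0,"dz":0,"ax":0,"ay":0,"az":0}]' 25
python3 -c "from h import *;todo(.6517,-.0637,.12)"
```

```text
time: 4.82
ee_pos: [0.4341, 0.003, 0.1239]
eef_rot: [1.0, -0.002, 0.001, 0.0]
ft_force: [-0.7, 0.1, -2.8]
width: 0.0584
grip_force: 25.0
pos [0.4341 0.003  0.1239] shift units [7.26 2.2  0.14] turn units [ 0.01 -0.02 -0.03] F [-0.7  0.1 -2.8] w 0.0584 g 25.0 t 4.82 q [ 0.51  0.05 -0.62  2.05  0.03  1.06 -1.71]
```

```bash
python3 -m crank '[{"claw":1,"dx":0.5,"dy":0.15,"dz":0,"ax":0,"ay":0,"az":0},{"claw":1,"dx":0.9,"dy":0.28,"dz":0,"ax":0,"ay":0,"az":0},{"claw":1,"dx":0.9,"dy":0.28,"dz":0,"ax":0,"ay":0,"az":0},{"claw":1,"dx":0.9,"dy":0.28,"dz":0,"ax":0,"ay":0,"az":0},{"claw":1,"dx":0.9,"dy":0.28,"dz":0,"ax":0,"ay":0,"az":0},{"claw":1,"dx":0.9,"dy":0.28,"dz":0,"ax":0,"ay":0,"az":0},{"claw":1,"dx":0.9,"dy":0.28,"dz":0,"ax":0,"ay":0,"az":0},{"claw":1,"dx":0.9,"dy":0.28,"dz":0,"ax":0,"ay":0,"az":0}]' 25 >/dev/null
python3 -m crank '[{"claw":1,"dx":0.4,"dy":0.1,"dz":0,"ax":0,"ay":0,"az":0},{"claw":1,"dx":0,"dy":0,"dz":0,"ax":0,"ay":0,"az":0},{"claw":1,"dx":0,"dy":0,"dz":0,"ax":0,"ay":0,"az":0},{"claw":1,"dx":0,"dy":0,"dz":0,"ax":0,"ay":0,"az":0}]' >/dev/null
python3 - <<'E'
from h import *
todo(.6517,-.0637,.12); snap('scene','over'); snap('top','overT')
E
```

```text
pos [ 0.6479 -0.0634  0.121 ] shift units [0.13 0.01 0.03] turn units [-0.01  0.03 -0.02] F [-0.  -0.3 -2.1] w 0.0582 g 25.0 t 5.82 q [ 0.41  0.52 -0.52  1.49  0.27  1.2  -1.73]
```

View pics/over.png

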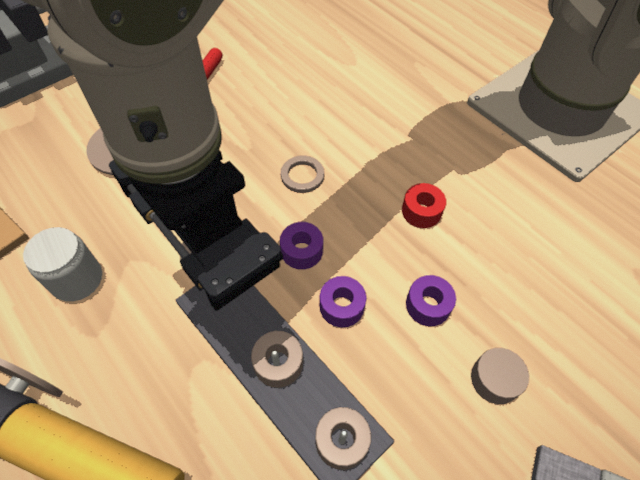

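The gripper is over the free post at about (215,285) and hides both the wheel and the post. The wheel was centred within 1 mm in the grasp and the bore leaves 9 mm of play, so I'll lower it in stages while watching the force.

```bash
python3 -m crank '[{"claw":1,"dx":0.11,"dy":0,"dz":0,"ax":0,"ay":0.03,"az":0},{"claw":1,"dx":0,"dy":0,"dz":0.4,"ax":0,"ay":0,"az":0},{"claw":1,"dx":0,"dy":0,"dz":0.5,"ax":0,"ay":0,"az":0},{"claw":1,"dx":0,"dy":0,"dz":0.4,"ax":0,"ay":0,"az":0},{"claw":1,"dx":0,"dy":0,"dz":0,"ax":0,"ay":0,"az":0},{"claw":1,"dx":0,"dy":0,"dz":0,"ax":0,"ay":0,"az":0}]'
python3 -c "from h import *;todo(.651,-.0637,.0267)"
```

```text
time: 6.42
ee_pos: [0.6517, -0.0641, 0.0822]
eef_rot: [1.0, -0.002, 0.0, -0.0]
ft_force: [0.4, 0.7, -1.5]
width: 0.0584
grip_force: 25.0
pos [ 0.6517 -0.0641  0.0822] shift units [-0.02 -0.01  1.85] turn units [-0.   -0.   -0.03] F [ 0.4  0.7 -1.5] w 0.0584 g 25.0 t 6.42 q [ 0.4   0.57 -0.51  1.52  0.29  1.13 -1.74]
```

Now slowly past the tip, to wheel bottom at about 42 mm.

```bash
python3 -m crank '[{"claw":1,"dx":-0.02,"dy":0,"dz":0.15,"ax":0,"ay":0,"az":0},{"claw":1,"dx":0,"dy":0,"dz":0.15,"ax":0,"ay":0,"az":0},{"claw":1,"dx":0,"dy":0,"dz":0.15,"ax":0,"ay":0,"az":0},{"claw":1,"dx":0,"dy":0,"dz":0.15,"ax":0,"ay":0,"az":0},{"claw":1,"dx":0,"dy":0,"dz":0.15,"ax":0,"ay":0,"az":0},{"claw":1,"dx":0,"dy":0,"dz":0.1,"ax":0,"ay":0,"az":0},{"claw":1,"dx":0,"dy":0,"dz":0,"ax":0,"ay":0,"az":0},{"claw":1,"dx":0,"dy":0,"dz":0,"ax":0,"ay":0,"az":0}]'
python3 -c "from h import *;todo(.651,-.0637,.0267)"
```

```text
time: 7.08
ee_pos: [0.6518, -0.0641, 0.0576]
eef_rot: [1.0, -0.002, 0.001, 0.0]
ft_force: [-0.0, 0.2, -2.1]
width: 0.0584
grip_force: 25.0
pos [ 0.6518 -0.0641  0.0576] shift units [-0.03 -0.01  1.03] turn units [ 0.   -0.02 -0.03] F [-0.   0.2 -2.1] w 0.0584 g 25.0 t 7.08 q [ 0.4   0.59 -0.5   1.54  0.31  1.09 -1.75]
```

The bore is about 14 mm over the tip with no contact force. Continuing.

```bash
python3 -m crank '[{"claw":1,"dx":-0.02,"dy":0,"dz":0.2,"ax":0,"ay":0,"az":0},{"claw":1,"dx":0,"dy":0,"dz":0.2,"ax":0,"ay":0,"az":0},{"claw":1,"dx":0,"dy":0,"dz":0.2,"ax":0,"ay":0,"az":0},{"claw":1,"dx":0,"dy":0,"dz":0.2,"ax":0,"ay":0,"az":0},{"claw":1,"dx":0,"dy":0,"dz":0.1,"ax":0,"ay":0,"az":0},{"claw":1,"dx":0,"dy":0,"dz":0,"ax":0,"ay":0,"az":0},{"claw":1,"dx":0,"dy":0,"dz":0,"ax":0,"ay":0,"az":0}]'
python3 -c "from h import *;todo(.651,-.0637,.0267)"
```

```text
time: 7.67
ee_pos: [0.6513, -0.0641, 0.0306]
eef_rot: [1.0, -0.002, 0.001, -0.0]
ft_force: [0.8, 0.5, -2.1]
width: 0.0581
grip_force: 25.0
pos [ 0.6513 -0.0641  0.0306] shift units [-0.01 -0.01  0.13] turn units [-0.   -0.02 -0.03] F [ 0.8  0.5 -2.1] w 0.0581 g 25.0 t 7.67 q [ 0.39  0.62 -0.49  1.55  0.33  1.05 -1.76]
```

```bash
python3 -m crank '[{"claw":1,"dx":0,"dy":0,"dz":0.05,"ax":0,"ay":0,"az":0},{"claw":1,"dx":0,"dy":0,"dz":0.05,"ax":0,"ay":0,"az":0},{"claw":1,"dx":0,"dy":0,"dz":0.02,"ax":0,"ay":0,"az":0},{"claw":1,"dx":0,"dy":0,"dz":0,"ax":0,"ay":0,"az":0},{"claw":1,"dx":0,"dy":0,"dz":0,"ax":0,"ay":0,"az":0}]'
```

```text
time: 8.08
ee_pos: [0.6514, -0.0641, 0.0272]
eef_rot: [1.0, -0.002, 0.001, 0.0]
ft_force: [0.8, -0.3, -1.8]
width: 0.058
grip_force: 25.0
```

```bash
python3 -m crank '[{"claw":1,"dx":0,"dy":0,"dz":0.02,"ax":0,"ay":0,"az":0},{"claw":1,"dx":0,"dy":0,"dz":0,"ax":0,"ay":0,"az":0},{"claw":1,"dx":0,"dy":0,"dz":0,"ax":0,"ay":0,"az":0}]'
python3 -m crank '[{"claw":1,"dx":0,"dy":0,"dz":0.02,"ax":0,"ay":0,"az":0},{"claw":1,"dx":0,"dy":0,"dz":0,"ax":0,"ay":0,"az":0},{"claw":1,"dx":0,"dy":0,"dz":0,"ax":0,"ay":0,"az":0}]'
```

```text
time: 8.33
ee_pos: [0.6515, -0.0641, 0.0269]
eef_rot: [1.0, -0.002, 0.001, 0.0]
ft_force: [-0.2, -0.6, 1.6]
width: 0.058
grip_force: 25.0
time: 8.58
ee_pos: [0.6516, -0.0642, 0.0269]
eef_rot: [1.0, -0.002, 0.001, 0.0]
ft_force: [-3.5, -0.4, 5.6]
width: 0.0583
grip_force: 25.0
```

The wheel is seated: z has stopped at 26.9 mm (26.7 expected) and the force has risen to +5.6 N. Releasing and retreating straight up.

```bash
python3 -m crank '[{"claw":-0.4,"dx":0,"dy":0,"dz":0,"ax":0,"ay":0,"az":0},{"claw":-0.6,"dx":0,"dy":0,"dz":0,"ax":0,"ay":0,"az":0},{"claw":-0.8,"dx":0,"dy":0,"dz":0,"ax":0,"ay":0,"az":0},{"claw":-0.8,"dx":0,"dy":0,"dz":0,"ax":0,"ay":0,"az":0},{"claw":-0.8,"dx":0,"dy":0,"dz":0,"ax":0,"ay":0,"az":0},{"claw":-0.8,"dx":0,"dy":0,"dz":0,"ax":0,"ay":0,"az":0},{"claw":-0.8,"dx":0,"dy":0,"dz":0,"ax":0,"ay":0,"az":0}]'
```

```text
time: 9.17
ee_pos: [0.6514, -0.0641, 0.0259]
eef_rot: [1.0, -0.002, 0.001, 0.0]
ft_force: [0.6, -0.5, -0.4]
width: 0.078
grip_force: 0.0
```

```bash
python3 -m crank '[{"claw":-0.8,"dx":0,"dy":0,"dz":-0.2,"ax":0,"ay":0,"az":0},{"claw":-0.8,"dx":0,"dy":0,"dz":-0.4,"ax":0,"ay":0,"az":0},{"claw":-0.8,"dx":0,"dy":0,"dz":-0.7,"ax":0,"ay":0,"az":0},{"claw":-0.8,"dx":0,"dy":0,"dz":-0.9,"ax":0,"ay":0,"az":0},{"claw":-0.8,"dx":0,"dy":0,"dz":-0.9,"ax":0,"ay":0,"az":0},{"claw":-0.8,"dx":0,"dy":0,"dz":-0.9,"ax":0,"ay":0,"az":0},{"claw":-0.8,"dx":0,"dy":0,"dz":-0.9,"ax":0,"ay":0,"az":0},{"claw":-0.8,"dx":0,"dy":0,"dz":-0.5,"ax":0,"ay":0,"az":0}]'
python3 -m crank '[{"claw":-0.8,"dx":-0.6,"dy":0.7,"dz":0,"ax":0,"ay":0,"az":0},{"claw":-0.8,"dx":-0.6,"dy":0.7,"dz":0,"ax":0,"ay":0,"az":0},{"claw":-0.8,"dx":-0.6,"dy":0.7,"dz":0,"ax":0,"ay":0,"az":0},{"claw":-0.8,"dx":-0.6,"dy":0.7,"dz":0,"ax":0,"ay":0,"az":0},{"claw":-0.8,"dx":-0.6,"dy":0.7,"dz":0,"ax":0,"ay":0,"az":0},{"claw":-0.8,"dx":-0.6,"dy":0.7,"dz":0,"ax":0,"ay":0,"az":0},{"claw":-0.8,"dx":-0.6,"dy":0.7,"dz":0,"ax":0,"ay":0,"az":0},{"claw":-0.8,"dx":0,"dy":0,"dz":0,"ax":0,"ay":0,"az":0}]'
python3 - <<'E'
from h import *
todo(.5,-.3,.2); a=snap('scene','endS')['color']; b=snap('top','endT')['color']
cv2.imwrite('pics/end.png',np.vstack([cv2.resize(a[230:480,150:420],(600,300)),cv2.resize(b[80:240,160:480],(600,300))])[:,:,::-1])
E
```

```text
time: 9.83
ee_pos: [0.6521, -0.0638, 0.1931]
eef_rot: [1.0, -0.002, 0.004, 0.0]
ft_force: [0.4, 0.2, 0.5]
width: 0.0781
grip_force: 0.0
time: 10.5
ee_pos: [0.5213, -0.2162, 0.189]
eef_rot: [1.0, -0.005, 0.001, 0.002]
ft_force: [0.3, -1.2, -0.6]
width: 0.0784
grip_force: 0.0
pos [ 0.5213 -0.2162  0.189 ] shift units [-0.68  2.8  -0.36] turn units [ 0.03 -0.01 -0.1 ] F [ 0.3 -1.2 -0.6] w 0.0784 g 0.0 t 10.5 q [ 0.73  0.27 -0.49  1.67  0.14  1.24 -1.37]
```

View pics/end.png

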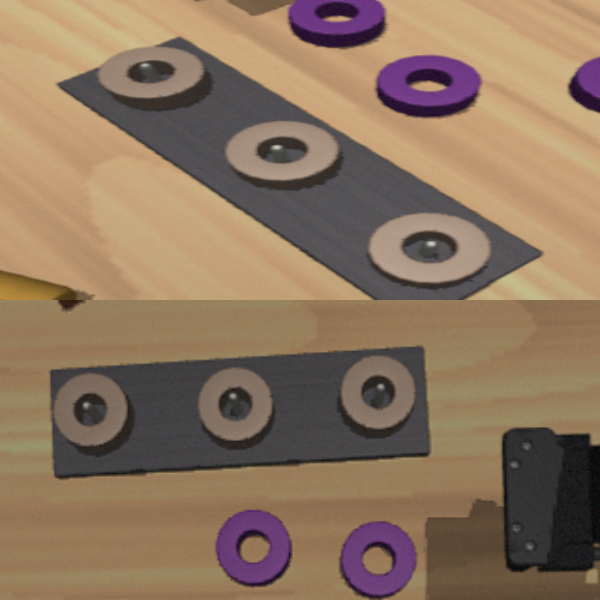

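All three wheels are on the stand. The new one is at scene crop (152,75) and top crop (378,392), lying flat with its post tip showing in the bore, and both stored wheels are where they were. The gripper is clear, so I'm handing in.

```bash
python3 -c "from bench import r;print(r.close_job())"
```

```text
the job is handed in; nothing more can be done
None
```

I lowered the loose wheel over the free post until it lay flat on the stand's base, left the two stored wheels in place, and handed the job in at about 10.6 s; the hand-in gave no verdict.

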